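Turn the wet board over against the drying rest

TASK

The small chopping board lies grooved face up in front of the drying rest and its underside needs to dry. Push the board along the worktop up against the rest's sloping back plate, steadily and without ramming it, until it leans there as steep as the plate itself; then tip its top edge back over so that the board ends up lying flat on the worktop, grooved face down, just in front of the rest. Leave the bottle, the mug and the bar of soap where they are.

Things in the scene. Friction and masses are not known exactly. Their poses are not given: they have to be found in the camera images.
- board: Wooden board, a slab 105 mm (own x) by 130 mm (own y) by 16 mm with 4 mm rounded edges, wet, 150 to 310 g, flat on the worktop (z = 0), dark rectangular groove on its upper face. Origin: centre of the ungrooved underside; own z points out of the grooved face (up at first; down when turned over). Too flat to grasp; friction 0.4 to 0.55, also on the fingers.
- board_far (a point): Middle of the board's +x edge, in its underside: the edge nearest the back plate at the start, within 0.25 rad of parallel to it. It rides up the plate and becomes the board's top edge, leaning at 57 degrees about 88 mm high, over 30 mm of it standing clear above the plate: there it can be hooked from behind and pulled to -x of the rest, past upright. Left alone it stays leaning.
- board_near (a point): Middle of the board's -x edge, in its underside: the edge to push on, squarely and with the fingers close to the worktop (tips within 6 mm of it). Sliding and riding up take less than about 12 N; once the board lies on the plate at 57 degrees, this edge at the plate's foot, it jams and the force climbs at once: over 25 N is ramming.
- rest: Drying rest, screwed to the worktop: two dark runners (14 mm wide, 16 mm high, at y = +-105 mm, from x = 7 to 127 mm, joined at x = 121 mm by a 10 mm high bar) that carry a sloping back plate. Frame: origin on the worktop at the middle of the plate's foot when the plate is clamped foremost; +x from the open front, where the board is, towards and past the plate; y along the plate; z up.
- lip_foremost (a point): Where the middle of the back plate's upper edge is if clamped foremost (36 mm along +x from its foot, 55 mm high). The plate is wet slippery steel (friction 0.15), 170 mm wide, 5 mm thick, 57 degrees steep, leaning away from the board. It is clamped 0 to 24 mm farther along +x, differently each time; this setting is not reported: find it by feel or eye. It does not yield.
- soap_bottle: Bystander: green glass washing-up bottle with a red cap, 56 mm across and 170 mm tall; origin at the centre of its foot.
- mug: Bystander: grey mug 76 mm across and 88 mm tall, handle on its own +y side; origin at the centre of its foot.
- soap_bar: Bystander: cream bar of soap 75 x 50 x 26 mm; origin at the centre of its underside.
Mind the look-alikes: they are no part of the job. There is more than one size of the board; the one meant has the size given above.

How it is judged:
On the way:
1. the board leans against the rest's back plate, its faces 52 to 65 degrees from level (the plate is at 57), grooved face towards the robot (angle between board's own z axis and vertical between 0.907 and 1.135 rad and contact force between board and rest above 0.1 N and x of board in the frame of rest between -0.03 and 0.08 m), for 0.3 s.
At the end, for the whole second after the job is handed in: the board lies still and flat on the worktop (within 4 degrees), grooved face down, its centre in front of the rest: 0 to 200 mm before the rest's origin and within 80 mm of the rest's middle line; bottle, mug and soap stand upright (angle between board's own z axis and vertical above 3.07 rad and height (world z) of board between 0.012 and 0.02 m and x of board in the frame of rest between -0.2 and 0 m and y of board in the frame of rest between -0.08 and 0.08 m and linear speed of board below 0.02 m/s and angular speed of board below 0.1 rad/s and angle between each of soap_bottle, mug, soap_bar's own z axis and vertical below 0.2 rad); the robot touches nothing.
It fails at once if the board is rammed against the rest (more than 25 N between them) (contact force between board and rest above 25 N).
It fails at once if the fingers press the board with more than 25 N (contact force between the fingers and board above 25 N).
It fails at once if the bottle is displaced by more than 25 mm (distance of soap_bottle from where it was at the start of the episode above 0.025 m).
It fails at once if the mug is displaced by more than 25 mm (distance of mug from where it was at the start of the episode above 0.025 m).
It fails at once if the soap bar is displaced by more than 25 mm (distance of soap_bar from where it was at the start of the episode above 0.025 m).
It also fails if it takes over 67 s, if anything falls off the work surface, if the arm or the gripper's body presses on something with over 40 N, if the wrist force passes 120 N, or if a joint passes its speed limit or range.

ROBOT

A 6-joint arm with a two-finger parallel gripper is mounted at the origin on the work surface. World frame = base frame: x ahead of the robot, y to its left, z up, the work surface at z = 0. Lengths are in m, angles in rad, forces in N, time in s.
With the tool pointing down it reaches from about 0.25 to 0.725 m from the base axis. Payload 4 kg.
Tool frame: the origin (TCP) lies at the very end of the fingers, on their centre line; the grasp point (between the pads) lies 19 mm behind it; z points along the fingers, y is the line along which they close (so a half turn about z gives the same grasp; the last joint's range is limited). The gripper opens to 85 mm and grips with 20 to 120 N. Pads are 22 mm wide; open, the fingers measure 114 mm over their backs; the gripper's body (76 mm by 85 mm) begins 54 mm behind the grasp point. The pads swing forward as they close: fully open they stand 13 mm farther back than shut.
Start: joints at [0, 0.241, 0.005, 1.335, 0, 1.571], TCP at [0.5, -0, 0.231] pointing down, gripper open.
Joint ranges: [-2.72, 2.72], [-1.05, 1.87], [-1.09, 1.28], [-1.99, 2.15], [-1.42, 1.44], [-3.14, 3.14]. Speed limits (rad/s): [2.79, 2.79, 3.14, 3.14, 3.14, 3.14].

INTERFACE

Orientations are given as a unit quaternion [x, y, z, w].
In Python, from workcell import bot, vision, workorder, boxes_of gives the robot as it stands.
- The arm moves only by the tool send_rows, never from a script. Its argument "motion" is text: rows parted by semicolons, each of 5 numbers parted by spaces: the closure, from -1 (fully open) to 1 (shut), so that 0 is half open, then the shift along the tool's x, y, z in cm, then the turn about the tool's z in rad. In form: claw x y z twist; .... A call has 1 to 5 rows; each row is the pose to reach, as a shift and turn from the pose commanded when the call began, along the tool's axes at that moment; what a row does not reach only later rows make up. A row lasts 1/10 s, in which the tool goes at most 50 mm and 8.59 degrees, less where a joint would pass 70% of its speed; a pose out of reach is approached as far as the arm can. A call with a gripper value outside its range is refused whole. The fingers move at their own pace and stop on an object; the grip force is fixed at half the most. Time passes only in rows, so rows that repeat a pose let the fingers close. It gives the time, the measured TCP pose, the force, the opening and the grip force at its end, in the units of the state.
- bot.get_obs(): the state, without advancing time (a new reading comes with each control period).
- vision.camera(name): name is "scene" or "side" or "wrist"; returns the picture (480x640x3 uint8, red, green, blue); there is no depth.
- vision.camera_model(name): a dict with "fov_y" (degrees; the focal length in pixels is half the picture's height over the tangent of half this angle, whatever the lens; pixels are square), "cx", "cy" (the principal point, pixels), "world_from_camera" (4x4, takes a point from camera to world coordinates); the wrist camera has in their place "hand_eye" (4x4, takes a point from camera to tool coordinates, whose origin is the TCP and whose axes are the flange's). Camera axes: x right, y down, z forward; pixel columns grow to the right and rows downward; lengths in m; the calibration is good to about 2 mm. A picture is of the moment at which its call begins: read the wrist's pose just before it. camera_model takes no time and is no camera call.
- workorder.job_done(): hands the job in; it is judged then, once.
Trained networks look in the newest picture that a camera, given by its name, has taken for a name from the list of things; names that differ only in an ending like _2 or _b are one class to them, and where a whole thing is asked for, a point or a joint stands for the part that bears it (a point fixed in the world has none). Each returns a list of dicts, best first, with "conf" (0 to 1); they miss things now and then, are a little off and sometimes report something else, mostly with a low value. They report only what shows in the picture. A call takes as long as a camera call. They do not tell look-alikes from the thing itself.
- boxes_of(camera, target): "rect" ([centre column, centre row, width, height] in pixels, round what is visible of it).
The state is a dict: "clock": time; "joint_pos": joint angles; "joint_vel": joint speeds; "tau": joint torques, N m; "eef_pos": TCP position; "tool_rot": TCP orientation; "ft_force": force on the tool from outside, world axes, zero at the start; "ft_torque": the same for the moment, N m; "grip_width": finger opening in m; "grasp_force": force on a finger pad.
Only numpy, scipy, OpenCV 4.12 (cv2) and the standard library are available. Lean on these libraries where they do the work, as an engineer would, in place of code of your own. Each camera call takes 0.05 s, during which the arm holds its last target. There are 200 camera calls.

## Working session

There is one attempt and no reset: what is moved stays moved. The work goes in short steps, Python scripts to look and compute and a tool call to move; the robot and the scene stay as the last step left them, time stands still between calls to the robot, and variables do not carry over. Pictures are saved under pics/ and viewed, at most 10 in all, crops included, and the job is handed in when it is done.

Besides the shell and the picture viewer there is one more tool, called after "Call:" by a JSON object that holds its "method" and its "body". send_rows: Moves the arm, as the interface text tells. Its arguments: {"type":"object","properties":{"motion":{"type":"string"}},"required":["motion"]}

```bash
mkdir -p pics; cat > h.py <<'E'
import numpy as np, cv2
from workcell import bot, vision, workorder, boxes_of
from scipy.spatial.transform import Rotation as R
def cam(n):
    m=vision.camera_model(n); f=240/np.tan(np.radians(m["fov_y"])/2)
    if "world_from_camera" in m: T=np.array(m["world_from_camera"])
    else:
        o=bot.get_obs(); W=np.eye(4); W[:3,:3]=R.from_quat(o["tool_rot"]).as_matrix(); W[:3,3]=o["eef_pos"]; T=W@np.array(m["hand_eye"])
    return f,m["cx"],m["cy"],T
def px2w(c,u,v,z=0):
    f,cx,cy,T=c; d=T[:3,:3]@np.array([(u-cx)/f,(v-cy)/f,1]); return T[:3,3]+d*(z-T[2,3])/d[2]
def w2px(c,p):
    f,cx,cy,T=c; q=T[:3,:3].T@(np.array(p)-T[:3,3]); return np.array([f*q[0]/q[2]+cx,f*q[1]/q[2]+cy])
E
python3 - <<'E'
from h import *
for n in("scene","side"):
    c=cam(n); im=vision.camera(n); cv2.imwrite(f"pics/{n}0.png",im[...,::-1]); print(n,vision.camera_model(n))
    for t in("board","rest","soap_bottle","mug","soap_bar"):
        for b in boxes_of(n,t): 
            r=b["rect"]; print(n,t,round(b["conf"],2),np.round(r),np.round(px2w(c,r[0],r[1]),3))
print(vision.camera_model("wrist"), bot.get_obs())
E
```

```text
scene {'fov_y': 50.12658366637469, 'cx': 325.96120750629547, 'cy': 239.56193002515542, 'world_from_camera': array([[ 0.00991442,  0.8405223 , -0.54168622,  1.02485624],
       [ 0.9999434 , -0.00624309,  0.00861459,  0.0162373 ],
       [ 0.00385896, -0.54174097, -0.84053663,  0.86672333],
       [ 0.        ,  0.        ,  0.        ,  1.        ]])}
scene board 0.97 [248. 200.  49.  40.] [ 0.367 -0.139  0.   ]
scene board 0.67 [308. 250.  74.  55.] [ 0.492 -0.011 -0.   ]
scene board 0.57 [398. 177.  91.  73.] [ 0.306  0.184 -0.   ]
scene rest 0.82 [315. 343. 130.  65.] [0.686 0.004 0.   ]
scene soap_bottle 0.94 [425. 302.  47.  61.] [0.606 0.208 0.   ]
scene soap_bar 0.69 [418. 256.  31.  34.] [0.507 0.206 0.   ]
scene soap_bar 0.57 [311. 251.  78.  59.] [ 0.492 -0.005  0.   ]
scene soap_bar 0.43 [316. 342. 136.  66.] [0.684 0.005 0.   ]
side {'fov_y': 50.3551873143973, 'cx': 322.1221820449112, 'cy': 246.77501027254962, 'world_from_camera': array([[-0.96722951, -0.2015955 ,  0.15435778,  0.37608588],
       [-0.2535001 ,  0.73248162, -0.63182939,  0.62225326],
       [ 0.01430972, 
[... 1021 characters left out ...]
ock': 0.6, 'joint_pos': array([2.30525889e-05, 2.40584233e-01, 5.00871438e-03, 1.33521934e+00,
       1.68125938e-05, 1.57081069e+00]), 'joint_vel': array([-0.00163147,  0.00117154, -0.00082289, -0.0013127 , -0.00079778,
        0.00066104]), 'tau': array([ 4.96759549e-05, -3.71975935e+01,  2.52570981e+01,  1.46049359e-03,
        3.77862409e-05, -1.23545982e-05]), 'eef_pos': array([4.99996042e-01, 1.66288254e-05, 2.31317680e-01]), 'tool_rot': array([ 7.07103708e-01,  7.07109854e-01,  6.46229376e-06, -5.42602470e-06]), 'ft_force': array([ 0.24397416, -0.00295439,  1.42128482]), 'ft_torque': array([-0.02383914,  0.03158973,  0.05023833]), 'grasp_force': 0.0, 'grip_width': 0.08539544736204281}
```

View images.

```bash
python3 - <<'E'
import cv2,numpy as np
a=cv2.imread("pics/scene0.png")[130:430,170:490];b=cv2.imread("pics/side0.png")[100:430,170:500]
cv2.imwrite("pics/c0.png",cv2.resize(a,(800,600 if 0 else 750))[:600] if 0 else cv2.resize(a,(640,600)))
cv2.imwrite("pics/c1.png",cv2.resize(b,(600,600)))
E
```

```text
(no output)
```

View pics/c0.png

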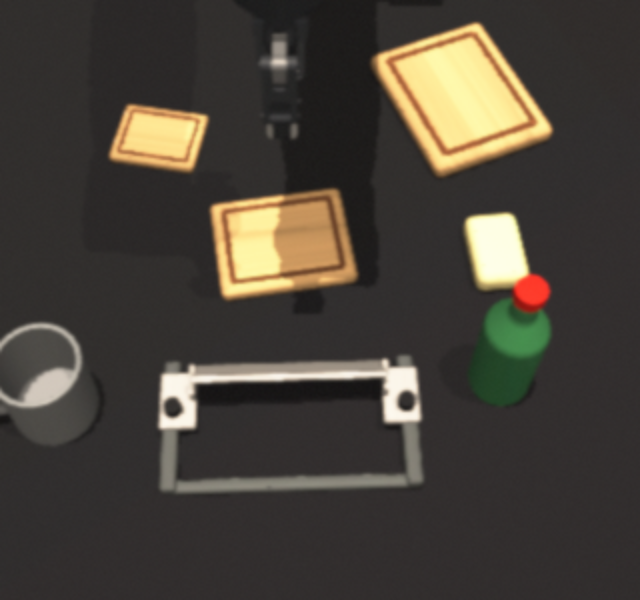

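View pics/c1.png

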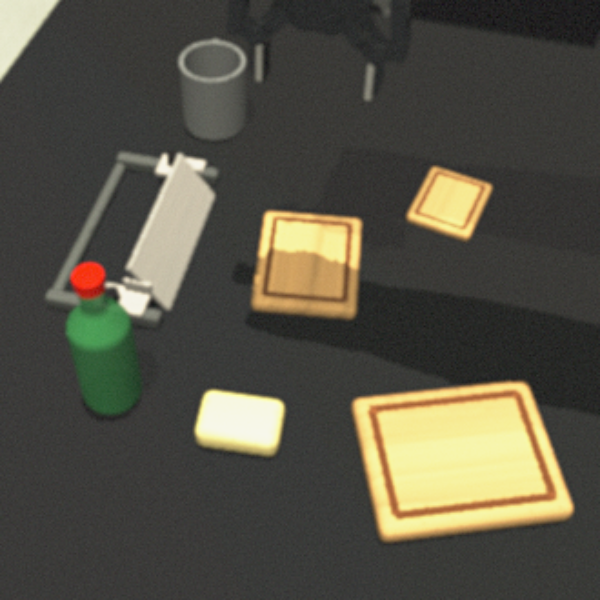

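```bash
python3 - <<'E'
from h import *
c=cam("scene"); s=cam("side")
A=lambda u,v,z:np.round(px2w(c,170+u/2,130+v/2,z),4)
B=lambda u,v,z:np.round(px2w(s,170+u*.55,100+v*.55,z),4)
b=np.array([A(*p,.014) for p in((212,205),(340,190),(357,280),(222,297))]);print(b,b.mean(0),[np.linalg.norm(b[i]-b[i-1]) for i in range(4)])
print("side board",*[B(*p,.014) for p in((264,211),(362,215),(356,316),(253,312))])
for p in((172,362),(404,356)):print("runner front",A(*p,.016))
for p in((162,490),(422,484)):print("runner back bottom",A(*p,.0))
for p in((168,482),(412,477)):print("bar",A(*p,.01))
for p in((190,366),(388,361),(190,381),(388,374)):print("lip",A(*p,.055))
print("side lip",B(182,155,.055),B(127,268,.055),"foot",B(214,195,0),B(168,310,0))
print("side runner fronts",B(217,172,.016),B(158,322,.0))
for p in((472,395),(525,395)):print("bottle",A(*p,0))
E
```

```text
[[ 0.4578 -0.0745  0.014 ]
 [ 0.4406  0.0536  0.014 ]
 [ 0.5446  0.0672  0.014 ]
 [ 0.562  -0.0606  0.014 ]] [ 0.50125  -0.003575  0.014   ] [np.float64(0.10512302316809584), np.float64(0.1292495647961725), np.float64(0.10488546133759433), np.float64(0.12897906806920262)]
side board [ 0.5577 -0.0577  0.014 ] [ 0.4534 -0.0803  0.014 ] [0.4321 0.0572 0.014 ] [0.5318 0.0793 0.014 ]
runner front [ 0.6294 -0.1031  0.016 ]
runner front [0.6251 0.1071 0.016 ]
runner back bottom [ 0.7419 -0.1063  0.    ]
runner back bottom [0.7385 0.1173 0.    ]
bar [ 0.7382 -0.1002  0.01  ]
bar [0.7357 0.108  0.01  ]
lip [ 0.6514 -0.0819  0.055 ]
lip [0.6481 0.0889 0.055 ]
lip [ 0.6654 -0.0811  0.055 ]
lip [0.6603 0.0882 0.055 ]
side lip [ 0.6553 -0.0771  0.055 ] [0.6556 0.0902 0.055 ] foot [ 0.622  -0.0799  0.    ] [0.6183 0.0892 0.    ]
side runner fronts [ 0.6243 -0.1006  0.016 ] [0.623  0.1062 0.    ]
bottle [0.6568 0.1682 0.    ]
bottle [0.6572 0.2162 0.    ]
```

Candidates for the board: the small one at scene px (249,200), the middle one at (312,252) and the large one at (400,178). The middle one measures 105 x 129 mm, so I choose it; the crop shows its groove facing up. It is at (0.501,-0.004) with yaw 0.135. The rest's origin is about (0.619,0.003) with yaw 0.02, and the plate is clamped near foremost.

Call:
{"method": "send_rows", "body": {"motion": "0 0 -3 3 -0.15; 0 0 -6 6 -0.3; 0 0 -9.5 9 -0.45; 0 0 -9.5 12 -0.6; 0 0 -9.5 13 -0.75"}}

```text
clock: 1.1
eef_pos: [0.4016, 0.0, 0.0989]
tool_rot: [0.396, 0.918, -0.001, -0.002]
ft_force: [0.3, 1.9, 1.4]
grip_width: 0.0427
grasp_force: 0.0
```

Call:
{"method": "send_rows", "body": {"motion": "0 0 0 0 -0.15; 0 0 0 1 -0.3; 0 0 0 2 -0.45; 0 0 0 3 -0.6; 0 0 0 4 -0.75"}}

```text
clock: 1.6
eef_pos: [0.4052, 0.0, 0.0611]
tool_rot: [0.032, 0.999, 0.0, 0.0]
ft_force: [-0.3, -0.4, 0.7]
grip_width: 0.0427
grasp_force: 0.0
```

Call:
{"method": "send_rows", "body": {"motion": "0 0 0 0 -0.09; 0 0 0 1.5 -0.09; 0 0 0 2.5 -0.09; 0 0 0 2.5 -0.09"}}

```text
clock: 2.0
eef_pos: [0.4037, 0.0, 0.0352]
tool_rot: [-0.01, 1.0, 0.0, -0.001]
ft_force: [-0.5, -0.4, 0.1]
grip_width: 0.0423
grasp_force: 0.0
```

```bash
python3 - <<'E'
from h import *
im=vision.camera("side"); cv2.imwrite("pics/s1.png",cv2.resize(im[100:400,230:530],(600,600))[...,::-1])
o=bot.get_obs(); R0=R.from_quat(o["tool_rot"]).as_matrix(); print(o["eef_pos"],R0.round(3),o["joint_pos"].round(2),o["ft_force"],w2px(cam("side"),o["eef_pos"]))
E
```

```text
[ 4.04241599e-01 -2.51422812e-06  3.57809831e-02] [[-1.    -0.019 -0.002]
 [-0.019  1.     0.   ]
 [ 0.002  0.    -1.   ]] [-0.    0.26 -0.54  0.77  0.   -0.02] [-0.4192145  -0.37248423  0.45675014] [387.90080054 245.783847  ]
```

View pics/s1.png

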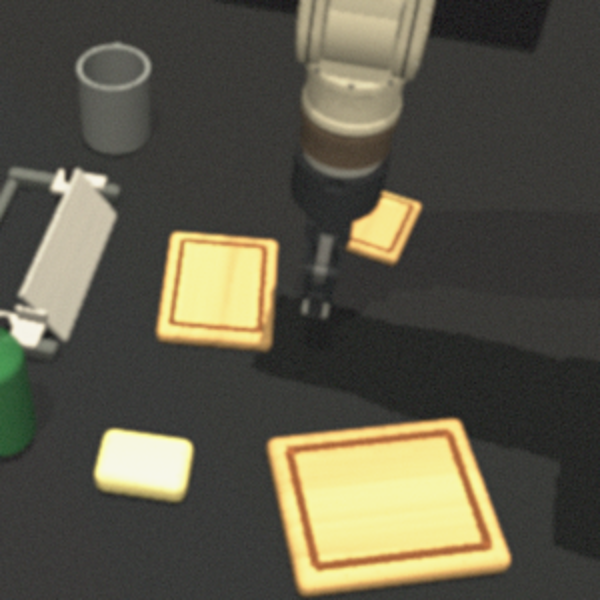

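The board is unmoved and the fingers are behind its near edge, with tips near crop px (316,312). Next I feel for the worktop.

Call:
{"method": "send_rows", "body": {"motion": "0 0 0 1.4 0; 0 0 0 2.8 0; 0 0 0 3.0 0; 0 0 0 3.1 0; 0 0 0 3.2 0"}}

```text
clock: 2.55
eef_pos: [0.4056, 0.0, 0.0049]
tool_rot: [-0.01, 1.0, -0.0, 0.001]
ft_force: [0.4, 0.3, 0.2]
grip_width: 0.0425
grasp_force: 0.0
```

Call:
{"method": "send_rows", "body": {"motion": "0 0 0 0.1 0; 0 0 0 0.2 0; 0 0 0 0.2 0"}}

```text
clock: 2.85
eef_pos: [0.4051, 0.0, 0.0025]
tool_rot: [-0.01, 1.0, -0.0, 0.0]
ft_force: [-0.1, 0.4, -0.0]
grip_width: 0.0427
grasp_force: 0.0
```

Call:
{"method": "send_rows", "body": {"motion": "0 0 0 0.1 0; 0 0 0 0.2 0; 0 0 0 0.2 0"}}

```text
clock: 3.15
eef_pos: [0.4049, 0.0, 0.0002]
tool_rot: [-0.01, 1.0, 0.0, -0.0]
ft_force: [0.1, 0.8, 0.1]
grip_width: 0.0426
grasp_force: 0.0
```

Call:
{"method": "send_rows", "body": {"motion": "0 0 0 0.1 0; 0 0 0 0.15 0; 0 0 0 0.15 0"}}

```text
clock: 3.45
eef_pos: [0.4049, -0.0, -0.0013]
tool_rot: [-0.01, 1.0, -0.0, -0.0]
ft_force: [-0.8, -0.2, -0.3]
grip_width: 0.0426
grasp_force: 0.0
```

Call:
{"method": "send_rows", "body": {"motion": "0 0 0 0.1 0; 0 0 0 0.1 0"}}

```text
clock: 3.65
eef_pos: [0.4051, -0.0, -0.0018]
tool_rot: [-0.01, 1.0, -0.0, 0.0]
ft_force: [-1.0, -0.5, 4.8]
grip_width: 0.0427
grasp_force: 2.3
```

Call:
{"method": "send_rows", "body": {"motion": "0 0 0 -0.3 0; 0 -0.8 0 -0.3 0; 0 -1.6 0 -0.3 0; 0 -2.2 0 -0.3 0; 0 -2.6 0 -0.3 0"}}

```text
clock: 4.15
eef_pos: [0.4312, 0.0007, 0.0006]
tool_rot: [-0.01, 1.0, 0.0, -0.001]
ft_force: [-1.7, 0.9, 0.9]
grip_width: 0.0425
grasp_force: 1.1
```

Call:
{"method": "send_rows", "body": {"motion": "0 -0.4 0 0 0; 0 -0.8 0 0 0; 0 -1.2 0 0 0; 0 -1.6 0 0 0; 0 -2.0 0 0 0"}}

```text
clock: 4.65
eef_pos: [0.4513, 0.0009, 0.0007]
tool_rot: [-0.01, 1.0, -0.0, -0.0]
ft_force: [-1.1, 0.0, -0.4]
grip_width: 0.0427
grasp_force: 0.5
```

Call:
{"method": "send_rows", "body": {"motion": "0 -0.5 0 0 0; 0 -1.0 0 0 0; 0 -1.5 0 0 0; 0 -2.0 0 0 0; 0 -2.5 0 0 0"}}

```text
clock: 5.15
eef_pos: [0.4764, 0.0013, 0.0008]
tool_rot: [-0.01, 1.0, -0.0, -0.0]
ft_force: [-1.8, 0.4, -0.7]
grip_width: 0.0427
grasp_force: 0.8
```

```bash
python3 - <<'E'
from h import *
im=vision.camera("side"); a=im[150:350,230:430]; im=vision.camera("scene"); b=im[160:360,220:420]
cv2.imwrite("pics/s2.png",np.hstack([cv2.resize(a,(400,400)),cv2.resize(b,(400,400))])[...,::-1])
o=bot.get_obs(); print(o["eef_pos"],o["ft_force"])
E
```

```text
[0.47744832 0.00134951 0.00103665] [-0.17004483  0.53495862 -0.0347221 ]
```

View pics/s2.png

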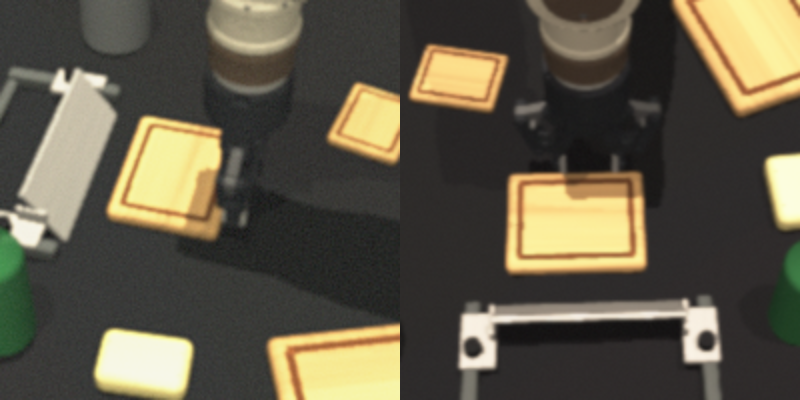

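Side and scene views: the board sits square against both fingers, with its far edge at scene crop (576,270) and the lip at row 310. I keep pushing.

Call:
{"method": "send_rows", "body": {"motion": "0 -0.5 0 0 0; 0 -0.9 0 0 0; 0 -1.3 0 0 0; 0 -1.7 0 0 0; 0 -2.0 0 0 0"}}

```text
clock: 5.75
eef_pos: [0.4965, 0.0018, 0.0008]
tool_rot: [-0.01, 1.0, 0.0, 0.0]
ft_force: [-2.9, -0.1, 1.6]
grip_width: 0.0424
grasp_force: 1.0
```

Call:
{"method": "send_rows", "body": {"motion": "0 -0.3 0 0 0; 0 -0.6 0 0 0; 0 -0.9 0 0 0; 0 -1.2 0 0 0; 0 -1.5 0 0 0"}}

```text
clock: 6.25
eef_pos: [0.5093, 0.002, 0.0005]
tool_rot: [-0.01, 1.0, -0.0, -0.002]
ft_force: [-9.5, -0.5, 6.4]
grip_width: 0.0425
grasp_force: 4.8
```

Call:
{"method": "send_rows", "body": {"motion": "0 -0.3 0 0 0; 0 -0.6 0 0 0; 0 -0.9 0 0 0; 0 -1.2 0 0 0; 0 -1.5 0 0 0"}}

```text
clock: 6.75
eef_pos: [0.5256, 0.0023, 0.0003]
tool_rot: [-0.01, 1.0, 0.0, -0.001]
ft_force: [-4.0, 0.7, -1.8]
grip_width: 0.0427
grasp_force: 1.7
```

Call:
{"method": "send_rows", "body": {"motion": "0 -0.3 0 0 0; 0 -0.6 0 0 0; 0 -0.9 0 0 0; 0 -1.2 0 0 0; 0 -1.5 0 0 0"}}

```text
clock: 7.25
eef_pos: [0.5415, 0.0026, 0.0009]
tool_rot: [-0.01, 1.0, -0.0, 0.0]
ft_force: [-3.0, 0.2, -2.6]
grip_width: 0.0428
grasp_force: 1.2
```

```bash
python3 - <<'E'
from h import *
im=vision.camera("side"); a=im[150:350,230:430]; im=vision.camera("scene"); b=im[160:360,220:420]
cv2.imwrite("pics/s3.png",np.hstack([cv2.resize(a,(400,400)),cv2.resize(b,(400,400))])[...,::-1])
o=bot.get_obs(); print(o["eef_pos"],o["ft_force"])
E
```

```text
[0.54219495 0.00257081 0.0011247 ] [-1.17639932  0.43234632 -0.40901473]
```

View pics/s3.png

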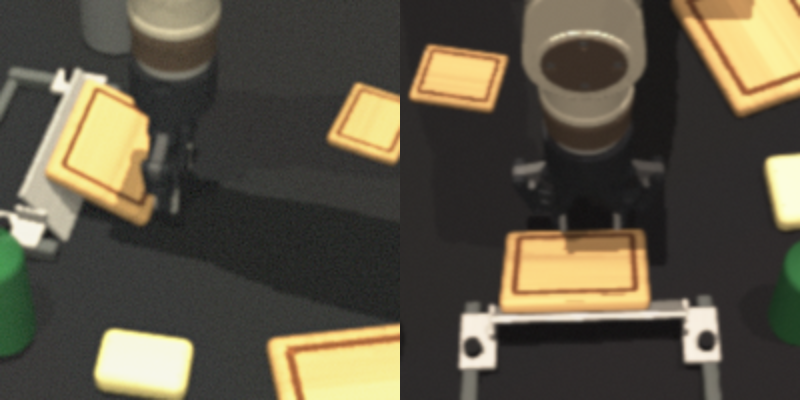

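The board is riding up the plate, its far edge near the lip at scene crop (575,308), and the force is low.

Call:
{"method": "send_rows", "body": {"motion": "0 -0.3 0 0 0; 0 -0.6 0 0 0; 0 -0.9 0 0 0; 0 -1.2 0 0 0; 0 -1.5 0 0 0"}}

```text
clock: 7.85
eef_pos: [0.5564, 0.0029, 0.0008]
tool_rot: [-0.01, 1.0, -0.0, 0.0]
ft_force: [-1.8, -0.1, -2.1]
grip_width: 0.0427
grasp_force: 1.0
```

Call:
{"method": "send_rows", "body": {"motion": "0 -0.3 0 0 0; 0 -0.6 0 0 0; 0 -0.9 0 0 0; 0 -1.2 0 0 0; 0 -1.5 0 0 0"}}

```text
clock: 8.35
eef_pos: [0.5713, 0.0032, 0.0008]
tool_rot: [-0.01, 1.0, -0.0, 0.0]
ft_force: [-0.6, 0.4, -1.3]
grip_width: 0.0427
grasp_force: 0.8
```

Call:
{"method": "send_rows", "body": {"motion": "0 -0.2 0 0 0; 0 -0.4 0 0 0; 0 -0.6 0 0 0; 0 -0.8 0 0 0; 0 -1.0 0 0 0"}}

```text
clock: 8.85
eef_pos: [0.581, 0.0034, 0.0008]
tool_rot: [-0.01, 1.0, 0.0, -0.0]
ft_force: [-2.4, -0.5, -1.5]
grip_width: 0.0428
grasp_force: 0.9
```

Call:
{"method": "send_rows", "body": {"motion": "0 -0.1 0 0 0; 0 -0.2 0 0 0; 0 -0.3 0 0 0; 0 -0.4 0 0 0; 0 -0.5 0 0 0"}}

```text
clock: 9.35
eef_pos: [0.586, 0.0035, 0.0008]
tool_rot: [-0.01, 1.0, 0.0, -0.0]
ft_force: [-2.0, -0.2, -1.1]
grip_width: 0.0429
grasp_force: 0.9
```

```bash
python3 - <<'E'
from h import *
im=vision.camera("side"); a=im[150:350,230:430]; im=vision.camera("scene"); b=im[160:360,220:420]
cv2.imwrite("pics/s4.png",np.hstack([cv2.resize(a,(400,400)),cv2.resize(b,(400,400))])[...,::-1])
o=bot.get_obs(); print(o["eef_pos"],o["ft_force"])
E
```

```text
[0.58617079 0.00346886 0.00083683] [-1.56557377 -0.25439113 -1.58096665]
```

View pics/s4.png

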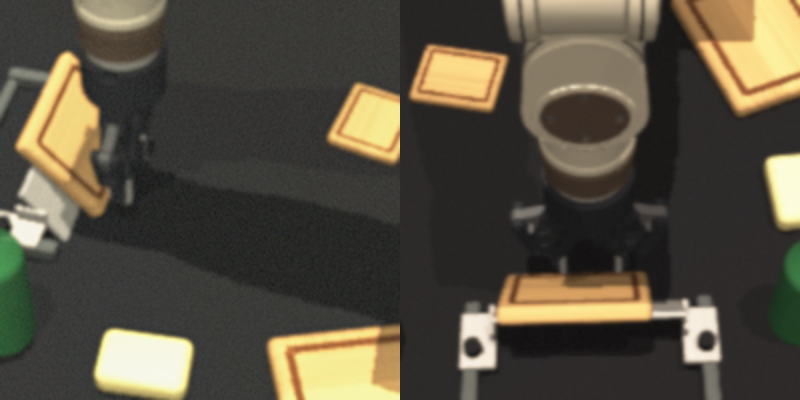

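Leaning, top edge at scene crop (575,310), steep but probably not yet 57°. I creep on until the force climbs.

Call:
{"method": "send_rows", "body": {"motion": "0 -0.1 0 0 0; 0 -0.2 0 0 0; 0 -0.3 0 0 0; 0 -0.4 0 0 0; 0 -0.5 0 0 0"}}

```text
clock: 9.95
eef_pos: [0.591, 0.0036, 0.0008]
tool_rot: [-0.01, 1.0, 0.0, -0.0]
ft_force: [-2.1, -0.1, -1.9]
grip_width: 0.0427
grasp_force: 1.0
```

Call:
{"method": "send_rows", "body": {"motion": "0 -0.05 0 0 0; 0 -0.1 0 0 0; 0 -0.15 0 0 0; 0 -0.15 0 0 0"}}

```text
clock: 10.35
eef_pos: [0.5926, 0.0036, 0.0008]
tool_rot: [-0.01, 1.0, -0.0, 0.0]
ft_force: [-1.1, -0.1, -1.6]
grip_width: 0.0423
grasp_force: 0.9
```

Call:
{"method": "send_rows", "body": {"motion": "0 -0.05 0 0 0; 0 -0.1 0 0 0; 0 -0.1 0 0 0"}}

```text
clock: 10.65
eef_pos: [0.5936, 0.0036, 0.0008]
tool_rot: [-0.01, 1.0, -0.0, 0.0]
ft_force: [-2.4, 0.4, -1.5]
grip_width: 0.0428
grasp_force: 0.9
```

Call:
{"method": "send_rows", "body": {"motion": "0 -0.05 0 0 0; 0 -0.1 0 0 0; 0 -0.1 0 0 0"}}

```text
clock: 10.95
eef_pos: [0.5946, 0.0037, 0.0008]
tool_rot: [-0.01, 1.0, 0.0, 0.0]
ft_force: [-1.7, 0.4, -1.3]
grip_width: 0.0427
grasp_force: 0.9
```

Call:
{"method": "send_rows", "body": {"motion": "0 -0.05 0 0 0; 0 -0.1 0 0 0; 0 -0.1 0 0 0"}}

```text
clock: 11.25
eef_pos: [0.5956, 0.0037, 0.0008]
tool_rot: [-0.01, 1.0, 0.0, 0.0]
ft_force: [-1.6, -0.2, -1.0]
grip_width: 0.0426
grasp_force: 0.9
```

Call:
{"method": "send_rows", "body": {"motion": "0 -0.05 0 0 0; 0 -0.1 0 0 0; 0 -0.1 0 0 0"}}

```text
clock: 11.55
eef_pos: [0.5966, 0.0037, 0.0008]
tool_rot: [-0.01, 1.0, 0.0, 0.0]
ft_force: [-1.6, 0.3, -1.3]
grip_width: 0.0426
grasp_force: 0.9
```

Call:
{"method": "send_rows", "body": {"motion": "0 -0.05 0 0 0; 0 -0.1 0 0 0; 0 -0.1 0 0 0"}}

```text
clock: 11.85
eef_pos: [0.5976, 0.0037, 0.0008]
tool_rot: [-0.01, 1.0, 0.0, 0.0]
ft_force: [-1.8, -0.3, -1.5]
grip_width: 0.0427
grasp_force: 0.9
```

Call:
{"method": "send_rows", "body": {"motion": "0 -0.05 0 0 0; 0 -0.1 0 0 0; 0 -0.1 0 0 0"}}

```text
clock: 12.15
eef_pos: [0.5986, 0.0037, 0.0008]
tool_rot: [-0.01, 1.0, -0.0, 0.0]
ft_force: [-1.4, -0.1, -2.3]
grip_width: 0.0426
grasp_force: 0.9
```

Call:
{"method": "send_rows", "body": {"motion": "0 -0.05 0 0 0; 0 -0.1 0 0 0; 0 -0.1 0 0 0"}}

```text
clock: 12.45
eef_pos: [0.599, 0.0037, 0.0007]
tool_rot: [-0.01, 1.0, -0.0, -0.0]
ft_force: [-2.9, 0.2, -1.1]
grip_width: 0.0425
grasp_force: 1.6
```

Call:
{"method": "send_rows", "body": {"motion": "0 -0.05 0 0 0; 0 -0.1 0 0 0; 0 -0.1 0 0 0"}}

```text
clock: 12.75
eef_pos: [0.5992, 0.0037, 0.0006]
tool_rot: [-0.01, 1.0, -0.0, -0.001]
ft_force: [-6.1, -1.0, 1.6]
grip_width: 0.0429
grasp_force: 2.9
```

```bash
python3 - <<'E'
from h import *
im=vision.camera("side"); a=im[170:320,230:330]; im=vision.camera("scene"); b=im[260:360,250:370]
cv2.imwrite("pics/s5.png",np.hstack([cv2.resize(a,(300,450)),cv2.resize(b,(500,450))])[...,::-1])
o=bot.get_obs(); print(o["eef_pos"],o["ft_force"])
E
```

```text
[0.5991823  0.00372789 0.00064521] [-6.53528085  0.04281797  0.85497962]
```

View pics/s5.png

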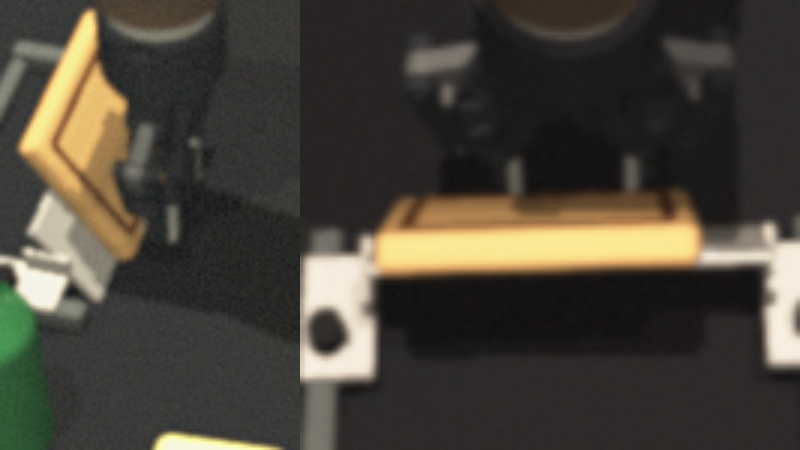

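The board lies on the plate. The force rose from 2 to 6.5 N at TCP x = 0.599, so it is jammed, and it has leaned there longer than 0.3 s. Now I back off gently, rise and look from above.

Call:
{"method": "send_rows", "body": {"motion": "0 0.1 0 0 0; 0 0.4 0 0 0; 0 1.5 0 0 0; 0 3 0 0 0; 0 4 0 -2 0"}}

```text
clock: 13.35
eef_pos: [0.559, 0.003, 0.0192]
tool_rot: [-0.01, 1.0, 0.0, -0.001]
ft_force: [-0.4, -0.7, -0.6]
grip_width: 0.0429
grasp_force: 0.0
```

Call:
{"method": "send_rows", "body": {"motion": "0 0 0 -4 0; 0 0 0 -8 0; 0 0 0 -12 0; 0 0 0 -14 0; 0 0 0 -14 0"}}

```text
clock: 13.85
eef_pos: [0.5649, 0.003, 0.1661]
tool_rot: [-0.01, 1.0, -0.0, 0.006]
ft_force: [0.4, -0.2, 0.3]
grip_width: 0.0424
grasp_force: 0.0
```

```bash
python3 - <<'E'
from h import *
c=cam("scene"); im=vision.camera("scene"); b=im[260:360,250:370]; cv2.imwrite("pics/s6.png",cv2.resize(b,(600,500))[...,::-1])
h=cv2.cvtColor(im,cv2.COLOR_RGB2HSV); m=cv2.inRange(h,(8,60,70),(35,255,255)); m[:255]=0; m[345:]=0; m[:,:240]=0; m[:,375:]=0
ys,xs=np.nonzero(m); print(xs.min(),xs.max(),ys.min(),ys.max())
mid=(xs.min()+xs.max())/2
print("top edge",px2w(c,mid,ys.max(),.086), px2w(c,xs.min(),ys.max()-4,.09),px2w(c,xs.max(),ys.max()-4,.09))
print("predicted rows of top underside edge", [w2px(c,(x,-.008,.088)).round(1) for x in(.67,.68,.69)])
o=bot.get_obs(); print(o["eef_pos"],o["ft_force"])
E
```

```text
267 347 301 321
top edge [ 0.68053876 -0.00846637  0.086     ] [ 0.67468186 -0.07400912  0.09      ] [0.67575523 0.05722924 0.09      ]
predicted rows of top underside edge [array([307.3, 314.6]), array([307.3, 320.2]), array([307.2, 325.9])]
[0.56315646 0.003023   0.16346957] [-0.15155081 -0.31182048 -0.43466643]
```

View pics/s6.png

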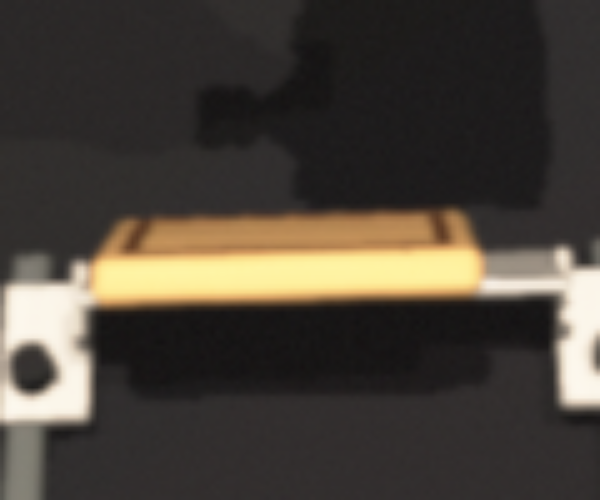

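The board still leans, with its top edge at x = 0.6805 and y = -0.0085 (crop row 303). I go over it and down behind.

Call:
{"method": "send_rows", "body": {"motion": "0 -4 -0.7 0 0; 0 -8 -1.4 0 0; 0 -12 -1.4 0 0; 0 -15.6 -1.4 0 0; 0 -15.6 -1.4 0 0"}}

```text
clock: 14.4
eef_pos: [0.7196, -0.008, 0.1544]
tool_rot: [-0.01, 1.0, 0.0, -0.002]
ft_force: [-0.3, -0.5, -0.6]
grip_width: 0.0426
grasp_force: 0.0
```

Call:
{"method": "send_rows", "body": {"motion": "0 0 0 0 0; 0 0 0 1 0"}}

```text
clock: 14.6
eef_pos: [0.7166, -0.008, 0.1512]
tool_rot: [-0.01, 1.0, -0.0, 0.001]
ft_force: [-0.3, 0.0, 0.1]
grip_width: 0.0429
grasp_force: 0.0
```

Call:
{"method": "send_rows", "body": {"motion": "0 0 0 3 0; 0 0 0 6 0; 0 0 0 8.1 0; 0 0 0 8.1 0; 0 0 0 8.1 0"}}

```text
clock: 15.1
eef_pos: [0.7158, -0.008, 0.0704]
tool_rot: [-0.01, 1.0, 0.0, -0.0]
ft_force: [0.6, 0.2, -0.1]
grip_width: 0.0427
grasp_force: 0.0
```

Call:
{"method": "send_rows", "body": {"motion": "0 0.5 0 0 0; 0 1.0 0 0 0; 0 1.5 0 0 0; 0 2.0 0 0 0; 0 2.4 0 0 0"}}

```text
clock: 15.6
eef_pos: [0.6923, -0.0085, 0.0702]
tool_rot: [-0.01, 1.0, -0.0, 0.0]
ft_force: [-0.2, 0.5, -0.8]
grip_width: 0.0429
grasp_force: 0.0
```

Call:
{"method": "send_rows", "body": {"motion": "0 0.4 0 0 0; 0 0.8 0 0 0; 0 1.2 0 0 0; 0 1.6 0 0 0; 0 2.0 0 0 0"}}

```text
clock: 16.1
eef_pos: [0.6725, -0.0089, 0.0699]
tool_rot: [-0.01, 1.0, -0.0, 0.0]
ft_force: [1.1, -0.5, 0.7]
grip_width: 0.0432
grasp_force: 0.4
```

```bash
python3 - <<'E'
from h import *
im=vision.camera("side"); a=im[150:350,230:430]; im=vision.camera("scene"); b=im[160:360,220:420]
cv2.imwrite("pics/s7.png",np.hstack([cv2.resize(a,(400,400)),cv2.resize(b,(400,400))])[...,::-1])
o=bot.get_obs(); print(o["eef_pos"],o["ft_force"])
E
```

```text
[ 0.67189898 -0.00887481  0.06967017] [1.39482092 0.18210943 0.01233471]
```

View pics/s7.png

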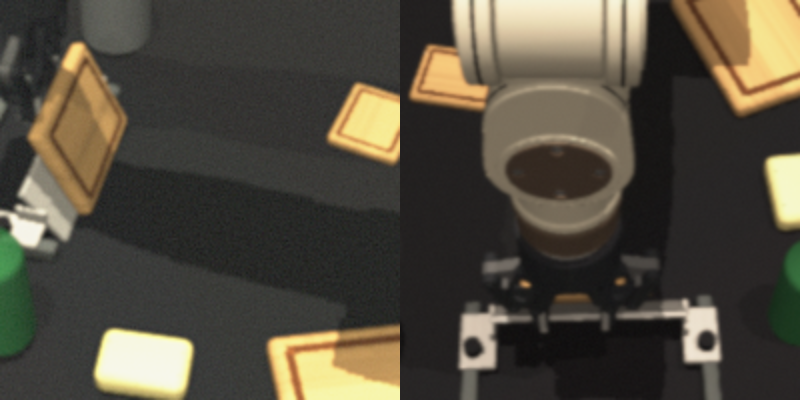

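The board is rising off the plate at side crop (80,130), hooked by both fingers. I keep pulling.

Call:
{"method": "send_rows", "body": {"motion": "0 0.4 0 0 0; 0 0.8 0 0 0; 0 1.2 0 0 0; 0 1.6 0 0 0; 0 2.0 0 0 0"}}

```text
clock: 16.7
eef_pos: [0.6522, -0.0092, 0.0697]
tool_rot: [-0.01, 1.0, 0.0, -0.0]
ft_force: [1.0, -1.0, 0.3]
grip_width: 0.0428
grasp_force: 0.1
```

Call:
{"method": "send_rows", "body": {"motion": "0 0.4 0 0 0; 0 0.8 0 0 0; 0 1.2 0 0 0; 0 1.6 0 0 0; 0 2.0 0 0 0"}}

```text
clock: 17.2
eef_pos: [0.6323, -0.0096, 0.0698]
tool_rot: [-0.01, 1.0, -0.0, -0.0]
ft_force: [-0.0, -0.6, -0.2]
grip_width: 0.0426
grasp_force: 0.0
```

Call:
{"method": "send_rows", "body": {"motion": "0 0.4 0 0 0; 0 0.8 0 0 0; 0 1.2 0 0 0; 0 1.6 0 0 0; 0 2.0 0 0 0"}}

```text
clock: 17.7
eef_pos: [0.6124, -0.01, 0.0698]
tool_rot: [-0.01, 1.0, 0.0, 0.0]
ft_force: [-1.0, 0.4, -0.3]
grip_width: 0.0427
grasp_force: 0.0
```

Call:
{"method": "send_rows", "body": {"motion": "0 0.4 0 0 0; 0 0.8 0 0 0; 0 1.2 0 0 0; 0 1.6 0 0 0; 0 2.0 0 0 0"}}

```text
clock: 18.2
eef_pos: [0.5924, -0.0104, 0.0698]
tool_rot: [-0.01, 1.0, -0.0, 0.0]
ft_force: [0.3, 0.3, 0.8]
grip_width: 0.0424
grasp_force: 0.0
```

```bash
python3 - <<'E'
from h import *
for n in("side","scene"):
    vision.camera(n); c=cam(n)
    for b in boxes_of(n,"board"): r=b["rect"]; print(n,round(b["conf"],2),np.round(r),np.round(px2w(c,r[0],r[1],.01),3))
print(bot.get_obs()["ft_force"])
E
```

```text
side 0.95 [310. 238.  67.  59.] [ 0.554 -0.003  0.01 ]
side 0.86 [417. 213.  51.  39.] [ 0.363 -0.126  0.01 ]
scene 0.8 [306. 276.  75.  51.] [ 0.554 -0.014  0.01 ]
scene 0.71 [399. 178.  90.  74.] [0.317 0.184 0.01 ]
scene 0.62 [249. 200.  46.  36.] [ 0.373 -0.134  0.01 ]
scene 0.22 [316. 342. 129.  65.] [0.686 0.005 0.01 ]
[-0.39507436  0.48950078  0.23600161]
```

The board appears down at about (0.554,-0.01). I raise the arm clear and check.

Call:
{"method": "send_rows", "body": {"motion": "0 0 0 -3 0; 0 0 0 -7 0; 0 0 0 -11 0; 0 0 0 -14 0; 0 0 0 -14 0"}}

```text
clock: 18.9
eef_pos: [0.596, -0.0104, 0.2157]
tool_rot: [-0.01, 1.0, -0.0, 0.006]
ft_force: [1.7, -0.2, 0.8]
grip_width: 0.0426
grasp_force: 0.0
```

Call:
{"method": "send_rows", "body": {"motion": "0 4 0 0 0; 0 8 0 0 0; 0 12 0 0 0; 0 16 0 0 0; 0 16 0 0 0"}}

```text
clock: 19.4
eef_pos: [0.4263, -0.0134, 0.2081]
tool_rot: [-0.009, 1.0, 0.0, -0.004]
ft_force: [-0.3, 0.2, 0.1]
grip_width: 0.0428
grasp_force: 0.0
```

```bash
python3 - <<'E'
from h import *
im=vision.camera("side"); a=im[100:400,170:470]; im=vision.camera("scene"); b=im[130:430,170:470]
cv2.imwrite("pics/s8.png",np.hstack([cv2.resize(a,(400,400)),cv2.resize(b,(400,400))])[...,::-1])
E
```

```text
(no output)
```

View pics/s8.png

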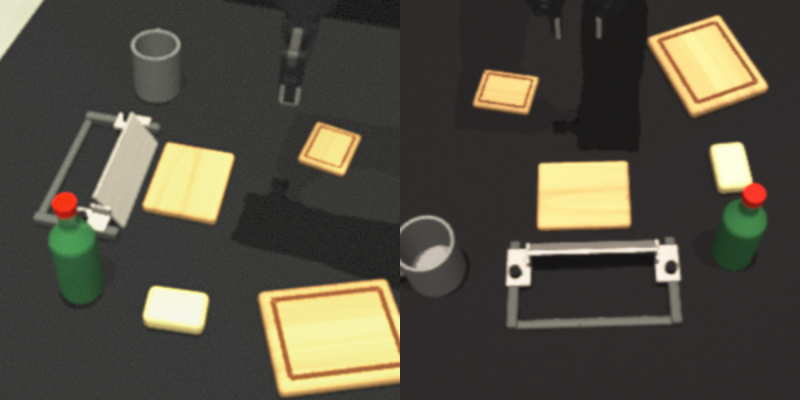

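The board lies flat and ungrooved side up just in front of the rest, at scene crop (584,195). The bottle, mug and soap are untouched and the arm is clear.

```bash
python3 -c "
from workcell import workorder
print(workorder.job_done())"
```

```text
the job is handed in; nothing more can be done
None
```

The job is handed in: the board leaned on the plate, was tipped over, and now lies flat with its grooved face down just in front of the rest; the bottle, mug and soap were not touched, and no verdict came back.

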